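Point out the boat ornament and its crate compartment

ROBOT

A 6-joint arm with a two-finger parallel gripper is mounted at the origin on the work surface. World frame = base frame: x ahead of the robot, y to its left, z up, the work surface at z = 0. Lengths are in mm, angles in degrees, forces in N, time in s.
With the tool pointing down it reaches from about 350 to 850 mm from the base axis. Payload 8.1 kg.
Tool frame: the origin (TCP) lies between the finger pads, 19 mm behind the fingertips; this is the grasp point; z points along the fingers, y is the direction in which the jaws open and shut (so a half turn about z gives the same grasp; the last joint's range is limited). The gripper opens to 85 mm and grips with 20 to 120 N. Pads are 22 mm wide; open, the fingers measure 114 mm over their backs; the gripper's body (76 mm by 85 mm) begins 54 mm behind the grasp point. The pads swing forward as they close: fully open they stand 13 mm farther back than shut.
Start: joints at [71.597, 7.471, 85.268, -0, 87.261, -4.893], TCP at [140.15, 583.407, 249.992] pointing down, gripper open.
Joint ranges: [-169.43, 169.43], [-51.17, 129.36], [1.28, 143.12], [-76.62, 256.62], [0, 156.53], [-152.29, 152.29]. Speed limits (degrees/s): [136.94, 136.94, 159.86, 180, 180, 180].

INTERFACE

Orientations are given as [roll, pitch, yaw] about the fixed x, y, z axes, in that order (R = Rz(yaw) Ry(pitch) Rx(roll)).
In Python, from bench import telemetry, snapshot, camera_params, job gives the robot as it stands. The module is installed in compiled form; this text tells all that it offers.
- The arm moves only by the shell command python3 -m jog 'ROWS' [FORCE]. ROWS is JSON, a list that holds one entry, the list of rows, each a list of 7 numbers: the shift along the tool's x, y, z in units of 50 mm (1.0 is 50 mm), then the turn, a rotation vector about the tool's x, y, z in units of 2 pi rad (1.0 is 2 pi rad), then the opening, from 0 (shut) to 1 (fully open). In form: [[[dx, dy, dz, rx, ry, rz, claw], ...]]. A call has 1 to 12 rows; each row shifts and turns the commanded pose from where the row before left it, along the tool's axes as they then stand; what a row does not reach is not made up. A row lasts 1/8 s, in which the tool goes at most 62.5 mm and 10.7 degrees, less where a joint would pass 70% of its speed; a pose out of reach is approached as far as the arm can. A call with a number of a shift or a turn outside -1 to 1 is refused whole. A call with a gripper value outside its range is refused whole. The fingers move at their own pace and stop on an object; FORCE is the grip in N (left out, the last holds). Time passes only in rows, so rows that do not move let the fingers close. It gives the time, the measured TCP pose, the force and the opening at its end, in the units of the state.
- telemetry.sense(): the state, without advancing time (a new reading comes with each control period).
- snapshot(name): name is "scene" or "top" or "wrist"; returns (picture, depth): 480x640x3 uint8, red, green, blue; 480x640 float32, mm along the optical axis (not along the pixel's ray), 0 where there is no reading.
- camera_params(name): a dict with "K" (3x3 intrinsics, pixels), "extrinsics" (4x4, takes a point from camera to world coordinates). Camera axes: x right, y down, z forward; pixel columns grow to the right and rows downward; lengths in mm; the calibration is good to about 2 mm. A picture is of the moment at which its call begins: read the wrist's pose just before it. camera_params takes no time and is no camera call; for the wrist camera it gives the pose at the moment of the call.
- job.hand_in(): hands the job in, once; it reports no verdict.
The state is a dict: "time": time; "joint_pos": joint angles; "qd": joint speeds; "joint_efforts": joint torques, N m; "tool_pos": TCP position; "tcp_rot": TCP orientation; "ft_force": force on the tool from outside, world axes, zero at the start; "wrist_torque": the same for the moment, N m; "finger_gap": finger opening in mm.
Only numpy, scipy, OpenCV 4.12 (cv2) and the standard library are available. Lean on these libraries where they do the work, as an engineer would, in place of code of your own. Each camera call takes 0.05 s, during which the arm holds its last target. There are 200 camera calls.

TASK

Show the helper what to pack and where: point straight down at the middle of the flat clay sailing boat on the drying board, fingertips two to five centimetres above it, and stay there for two seconds; then point in the same way at the empty compartment of the black crate, fingertips two to five centimetres above the middle of its open top, stay two seconds and finish still pointing there. Touch, move and lift nothing. Do not point at any of the other ornaments or crockery, and keep the fingertips at least six centimetres above them whenever you cross over them.

Things in the scene. Friction and masses are not known exactly. Their poses are not given: they have to be found in the camera images.
- boat: the clay sailing-boat ornament, bare terracotta, lying flat on the drying board: a hull, a mast and two triangular sails in outline, 90 mm along the mast by 92 mm along the hull, 10 mm thick, loose. Origin at the centre of its outline on its underside; x points from hull to mast top, z up. It lies at any yaw, in any of the board's three places.
- boat_top (a point): the middle of the boat ornament, level with its upper face (10 mm above the boat's origin); z up. The point to point at.
- pad: a square cork pad, 95 x 95 x 4 mm, fixed flat on the floor of the crate's empty compartment: the only compartment with no crockery in it. Origin at the centre of its underside, which is 5 mm above the table.
- pad_mouth (a point): the middle of the empty compartment's open top, at the height of the crate's rim (60 mm above the table, 55 mm above the pad's origin); z up. The point to point at.
- board: the drying board, a plywood plank 125 (x) x 370 (y) x 18 mm, fixed; its top is 18 mm above the table. It carries the three ornaments in a row along its y, about 118 mm apart. Origin at the centre of its underside. It stands either nearer the robot than the crate or beyond it.
- crate: the black plastic crate, open on top, 125 (x) x 350 (y) x 60 mm, walls and floor 5 mm, fixed; two partitions make three compartments in a row along its y, 115 mm from centre to centre, each about 115 x 110 mm inside. Origin at the centre of its underside. Two compartments hold crockery, one is empty but for the pad.
- fish: bystander: flat clay fish ornament, bare terracotta, 96 x 46 x 10 mm, loose on the board. Origin at the centre of its underside, x towards the nose. Leave alone.
- star: bystander: flat clay five-armed star ornament, bare terracotta, 92 mm across, 10 mm thick, loose on the board. Origin at the centre of its underside. Leave alone.
- cup: bystander: tall terracotta cup without handle, 72 mm across, 80 mm tall, standing loose in a crate compartment (it stands 25 mm out of the crate). Origin at the centre of its underside. Leave alone.
- bowl: bystander: terracotta bowl, 90 mm across, 50 mm tall, standing loose in a crate compartment. Origin at the centre of its underside. Leave alone.
Not all that is in view belongs to the job. Leave any green or turquoise look-alike of the boat alone.

How it is judged (in metres and radians):
On the way, in this order (a step that is already met when the one before it is completed fails the run):
1. the tool points down at the sailing boat and stays there (horizontal distance between the grasp point and boat_top below 0.02 m and z of the grasp point in the frame of boat_top between 0.024 and 0.085 m and angle between the grasp point's own z axis and vertical above 2.62 rad), for 1.6 s.
2. the tool points down at the empty compartment and stays there (horizontal distance between the grasp point and pad_mouth below 0.025 m and z of the grasp point in the frame of pad_mouth between 0.024 and 0.085 m and angle between the grasp point's own z axis and vertical above 2.62 rad), for 1.6 s.
At the end, for the whole second after the job is handed in: The tool still points down (within 30 degrees) at the empty compartment: TCP within 25 mm sideways of the middle of its mouth (at the boat: 20 mm) and 24 to 85 mm above it. All ornaments and crockery rest within 6 mm of where they started (all of step 2 and distance of each of boat, fish, star, cup, bowl from where it was at the start of the episode below 0.006 m and linear speed of each of boat, fish, star, cup, bowl below 0.02 m/s); the robot touches nothing.
It fails at once if the fingers or the arm touch something (contact force between any of the fingers, the arm and anything else above 0.3 N).
It fails at once if an ornament, the cup or the bowl is moved or lifted by more than 6 mm (distance of any of boat, fish, star, cup, bowl from where it was at the start of the episode above 0.006 m).
It fails at once if the tool points at, or passes low over, one of the other things (TCP within 40 mm sideways of its middle and less than 72 mm above its top) ((horizontal distance between the grasp point and fish below 0.04 m and z of the grasp point in the frame of fish below 0.082 m) or (horizontal distance between the grasp point and star below 0.04 m and z of the grasp point in the frame of star below 0.082 m) or (horizontal distance between the grasp point and cup below 0.04 m and z of the grasp point in the frame of cup below 0.152 m) or (horizontal distance between the grasp point and bowl below 0.04 m and z of the grasp point in the frame of bowl below 0.122 m)).
It also fails if it takes over 48 s, if anything falls off the work surface, if the arm or the gripper's body presses on something with over 40 N, if the wrist force passes 120 N, or if a joint passes its speed limit or range.

## Working session

There is one attempt and no reset: what is moved stays moved. The work goes in short steps, Python scripts to look and compute and a shell command to move; the robot and the scene stay as the last step left them, time stands still between calls to the robot, and variables do not carry over. Pictures are saved under pics/ and viewed, about 8 in all and at most 12, crops included, and the job is handed in when it is done.

```bash
mkdir -p pics; python3 - <<'E'
from bench import telemetry, snapshot, camera_params
import cv2,numpy as np
for n in("top","scene"):
    p,d=snapshot(n); cv2.imwrite(f"pics/{n}0.png",p[:,:,::-1]); np.save(n+"d.npy",d); np.save(n+"p.npy",p)
    c=camera_params(n); print(n,np.round(c["K"],1).tolist(),np.round(c["extrinsics"],3).tolist())
s=telemetry.sense();print(s["time"],s["tool_pos"],s["tcp_rot"],s["finger_gap"])
E
```

```text
top [[458.3, 0.0, 320.4], [0.0, 458.3, 239.0], [0.0, 0.0, 1.0]] [[-0.001, -0.998, 0.071, 573.375], [-1.0, -0.002, -0.029, 1.852], [0.029, -0.071, -0.997, 881.279], [0.0, 0.0, 0.0, 1.0]]
scene [[460.5, 0.0, 323.1], [0.0, 460.5, 246.6], [0.0, 0.0, 1.0]] [[0.213, 0.834, -0.508, 1022.205], [0.977, -0.176, 0.12, -79.999], [0.011, -0.522, -0.853, 734.079], [0.0, 0.0, 0.0, 1.0]]
0.1 [140.01303453 582.96506664 249.03278212] [-1.79904213e+02 -7.31870485e-03  1.66489914e+02] 85.41321031149573
```

View pics/top0.png

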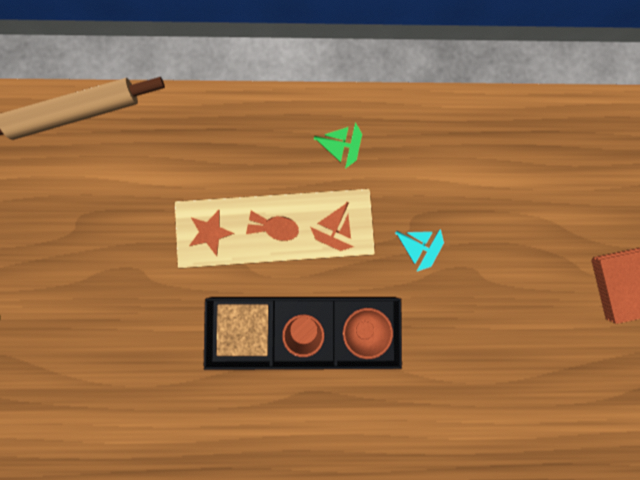

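View pics/scene0.png

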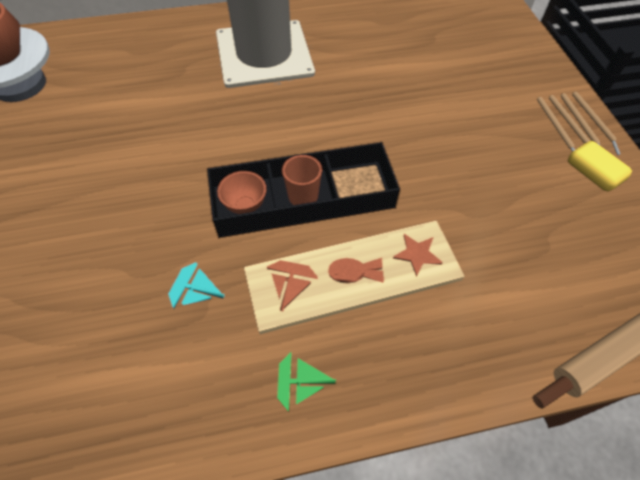

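The top view shows three boat shapes: the terracotta one on the board at about (334,228), a green look-alike at (342,145) and a turquoise one at (421,249). I choose the terracotta boat. The cork pad is in the left compartment at (242,330), next to the cup at (303,335) and the bowl at (368,333). Next I measure both targets and check the choice in a close crop.

```bash
cat >h.py <<'E'
import numpy as np
def cast(c,uv,z):
    uv=np.atleast_2d(uv).astype(float); K=np.array(c["K"]);T=np.array(c["extrinsics"])
    r=np.c_[uv,np.ones(len(uv))]@np.linalg.inv(K).T@T[:3,:3].T
    return T[:3,3]+r*((z-T[2,3])/r[:,2])[:,None]
E
cat >m.py <<'E'
import cv2,numpy as np
from h import cast
from bench import camera_params
for n in("top","scene"):
    p=np.load(n+"p.npy");c=camera_params(n)
    hsv=cv2.cvtColor(p,cv2.COLOR_RGB2HSV)
    print(n,"boat px hsv",hsv[240,330] if n=="top" else hsv[290,290], "depth z wood")
    m=cv2.inRange(hsv,(0,120,80),(9,255,255))
    roi=np.zeros_like(m)
    x0,y0,x1,y1=(170,185,380,270) if n=="top" else (245,220,465,330)
    roi[y0:y1,x0:x1]=255; m&=roi
    k,l,st,ce=cv2.connectedComponentsWithStats(m)
    for i in range(1,k):
        if st[i,4]<15: continue
        ys,xs=np.where(l==i); w=cast(c,np.c_[xs,ys],28)[:,:2].astype(np.float32)
        print(st[i].tolist(),np.round(w.mean(0),1),"rect",[np.round(v,1).tolist() for v in (cv2.minAreaRect(w)[0],cv2.minAreaRect(w)[1])],round(cv2.minAreaRect(w)[2],1))
    # cork
    m=cv2.inRange(hsv,(8,40,90),(30,255,255)); roi[:]=0
    x0,y0,x1,y1=(212,300,272,360) if n=="top" else (328,162,388,200)
    roi[y0:y1,x0:x1]=255; m&=roi; ys,xs=np.where(m>0)
    r=cv2.minAreaRect(cast(c,np.c_[xs,ys],9)[:,:2].astype(np.float32)); print("cork",np.round(np.r_[r[0],r[1],r[2]],1))
p=np.load("topp.npy");cv2.imwrite("pics/crop1.png",cv2.resize(p[185:275,290:390,::-1],None,fx=6,fy=6,interpolation=cv2.INTER_CUBIC))
c=camera_params("top")
print("crate rim corners",np.round(cast(c,[[205,297],[400,297],[402,369],[204,369]],60)[:,:2],0).tolist())
print("board corners",np.round(cast(c,[[175,202],[370,189],[374,254],[178,268]],18)[:,:2],0).tolist())
print("cup,bowl top",np.round(cast(c,[[303,330]],85),0),np.round(cast(c,[[368,333]],55),0))
E
python3 m.py
```

```text
top boat px hsv [  8 170 195] depth z wood
[312, 203, 40, 47, 713] [652.  -47.8] rect [[656.2, -41.6], [85.6, 70.0]] 5.0
[191, 211, 41, 43, 695] [646.4 183.1] rect [[642.2, 182.9], [73.6, 76.1]] 18.2
[247, 212, 51, 28, 815] [656.5  63.4] rect [[657.1, 66.0], [92.0, 41.9]] 79.4
cork [464.2 123.8  96.9  96.3  89.9]
scene boat px hsv [  8 146 189] depth z wood
[395, 236, 46, 37, 684] [650.  181.4] rect [[647.9, 177.1], [75.3, 74.2]] 1.6
[329, 259, 54, 23, 941] [659.9  64. ] rect [[659.7, 64.4], [91.7, 43.7]] 78.0
[268, 261, 48, 48, 878] [654.1 -48.8] rect [[656.9, -43.2], [87.4, 72.3]] 6.5
cork [451.2 124.3  96.5  70.7  89.9]
crate rim corners [[528.0, 183.0], [528.0, -164.0], [401.0, -166.0], [403.0, 182.0]]
board corners [[704.0, 251.0], [730.0, -118.0], [606.0, -124.0], [580.0, 243.0]]
cup,bowl top [[473.   9.  85.]] [[ 464. -107.   55.]]
```

View pics/crop1.png

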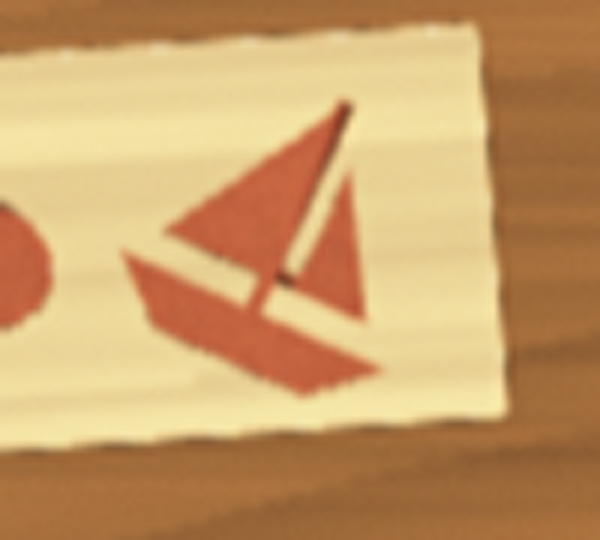

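The crop confirms the terracotta boat on the board. The hull runs from crop (122,252) to (382,370) and the mast top is at (345,100), which puts the outline centre at about crop (289,230), or image (338,223). The cork pad measures 96.9 x 96.3 mm from the top at (464,124), and the crate rim gives (465,123.5).

```bash
cat >>h.py <<'E'
def shift(goal):
    from bench import telemetry
    from scipy.spatial.transform import Rotation as R
    s=telemetry.sense(); r=R.from_euler("xyz",s["tcp_rot"],degrees=True)
    d=np.array(goal)-s["tool_pos"]
    print("t",round(s["time"],2),"pos",np.round(s["tool_pos"],1),"rot",np.round(s["tcp_rot"],1),"j",np.round(s["joint_pos"],0),"gap",round(s["finger_gap"]),"world d",np.round(d,1),"tool units",np.round(r.inv().apply(d)/50,2))
E
python3 - <<'E'
from h import *
from bench import camera_params
c=camera_params("top")
q=np.array([[122,252],[382,370],[345,100],[230,358],[288.8,230.2]])/6+[290,185]-.4
w=cast(c,q,28);print(np.round(w[:,:2],1).tolist(),"hull",np.linalg.norm(w[0]-w[1]),"mast",np.linalg.norm(w[2]-w[3]))
shift([*w[-1,:2],240])
E
```

```text
[[657.0, -3.0], [620.2, -84.1], [705.0, -72.9], [623.9, -36.7], [663.9, -55.1]] hull 88.96010362895643 mast 88.81304971091885
t 0.1 pos [140. 583. 249.] rot [-179.9   -0.   166.5] j [72.  8. 85. -0. 87. -5.] gap 85 world d [ 523.9 -638.1   -9. ] tool units [-13.17  -9.96   0.2 ]
```

Dimensions match (89 x 89 mm against 90 x 92). The centre at (664,-55) is also 120 mm from the fish, against about 118 expected. I travel high, at z about 240.

```bash
python3 -m jog '[[[-0.2,-0.15,0,0,0,0,0.1],[-0.4,-0.3,0,0,0,0,0.1],[-0.66,-0.5,0,0,0,0,0.1],[-0.66,-0.5,0,0,0,0,0.1],[-0.66,-0.5,0,0,0,0,0.1],[-0.66,-0.5,0,0,0,0,0.1],[-0.66,-0.5,0,0,0,0,0.1],[-0.66,-0.5,0,0,0,0,0.1],[-0.66,-0.5,0,0,0,0,0.1],[-0.66,-0.5,0,0,0,0,0.1],[-0.4,-0.3,0,0,0,0,0.1],[-0.2,-0.15,0,0,0,0,0.1]]]'; python3 -c "
from h import *;shift([664,-55,240])"
```

```text
time: 1.6
tool_pos: [398.6, 267.9, 249.8]
tcp_rot: [-180.0, -0.0, 166.4]
ft_force: [-0.4, 0.4, -0.4]
finger_gap: 8.3
t 1.6 pos [398.6 267.9 249.8] rot [-180.    -0.   166.4] j [ 28. -11. 104.  -0.  88. -49.] gap 8 world d [ 265.4 -322.9   -9.8] tool units [-6.68 -5.03  0.2 ]
```

```bash
python3 -m jog '[[[-0.34,-0.26,0,0,0,0,0.1],[-0.6,-0.45,0,0,0,0,0.1],[-0.7,-0.52,0,0,0,0,0.1],[-0.7,-0.53,0,0,0,0,0.1],[-0.7,-0.53,0,0,0,0,0.1],[-0.7,-0.53,0,0,0,0,0.1],[-0.7,-0.53,0,0,0,0,0.1],[-0.7,-0.53,0,0,0,0,0.1],[-0.7,-0.53,0,0,0,0,0.1],[-0.5,-0.38,0,0,0,0,0.1],[-0.34,-0.25,0,0,0,0,0.1],[0,0,0,0,0,0,0.1]]]'; python3 - <<'E'
from h import *;shift([664,-55,83])
from bench import snapshot,camera_params
import cv2
c=camera_params("wrist");p,d=snapshot("wrist")
hsv=cv2.cvtColor(p,cv2.COLOR_RGB2HSV);m=cv2.inRange(hsv,(0,120,80),(9,255,255))
k,l,st,ce=cv2.connectedComponentsWithStats(m)
for i in range(1,k):
    if st[i,4]>200:
        ys,xs=np.where(l==i);w=cast(c,np.c_[xs,ys],28)[:,:2].astype(np.float32);r=cv2.minAreaRect(w)
        print(st[i].tolist(),np.round(w.mean(0)),np.round(np.r_[r[0],r[1],r[2]]))
        if st[i,4]>2000: print("  proj box z ok; mast-axis centre", end=" "); u=np.array([36.8,81.1])/89.06; v=np.array([81.1,-36.8])/89.06; a=w@u;b=w@v; print(np.round((a.min()+a.max())/2*u+(b.min()+b.max())/2*v,1),np.ptp(a),np.ptp(b))
cv2.imwrite("pics/w1.png",p[:,:,::-1])
E
```

```text
time: 3.1
tool_pos: [664.0, -54.4, 249.3]
tcp_rot: [-180.0, -0.1, 166.4]
ft_force: [-0.8, 1.7, -0.3]
finger_gap: 8.6
t 3.1 pos [664.  -54.4 249.3] rot [-1.800e+02 -1.000e-01  1.664e+02] j [ -9.  18.  74.   0.  89. -86.] gap 9 world d [   0.    -0.6 -166.3] tool units [-0.01 -0.01  3.33]
[308, 0, 30, 19, 251] [485.  -7.] [487.  -7.  25.  13.  76.]
[340, 0, 24, 19, 205] [491.  17.] [493.  17.  20.  13.  76.]
```

View pics/w1.png

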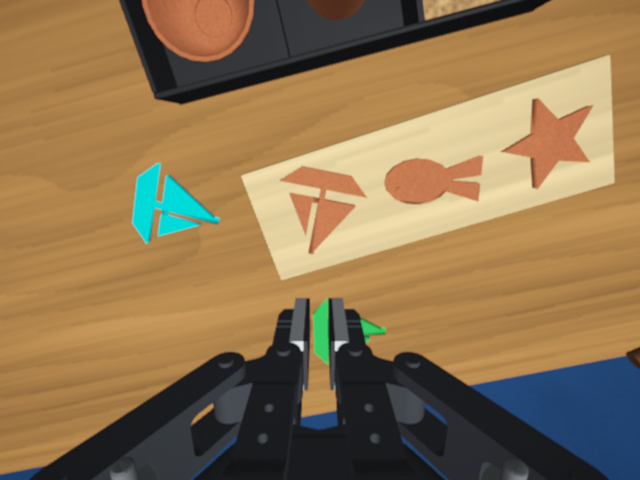

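The wrist view shows the terracotta boat: hull ends at (280,181) and (366,196), mast top at (311,253), hull bottom at about (321,170). The fish and star lie to its right. I re-measure with a wider hue range before descending.

```bash
python3 - <<'E'
from h import *
from bench import camera_params
import cv2
c=camera_params("wrist");p=cv2.imread("pics/w1.png")
m=cv2.inRange(cv2.cvtColor(p,cv2.COLOR_BGR2HSV),(0,105,60),(13,255,255)); m[:160]=0;m[260:]=0;m[:,:265]=0;m[:,372:]=0
ys,xs=np.where(m>0);w=cast(c,np.c_[xs,ys],28)[:,:2]
u=np.array([36.8,81.1])/89.06; v=np.array([81.1,-36.8])/89.06; a=w@u;b=w@v
print(len(w),np.round((a.min()+a.max())/2*u+(b.min()+b.max())/2*v,1),np.ptp(a),np.ptp(b))
h=cast(c,[[280,181],[366,196],[311,253],[321,169]],28)[:,:2];print(np.round(h,1).tolist(),(h[2]+h[3])/2)
E
```

```text
2845 [662.1 -52.5] 87.24746937299417 88.65257982588378
[[620.4, -82.2], [655.8, -0.6], [702.9, -70.5], [618.6, -39.2]] [660.72302543 -54.82106849]
```

The wrist view gives (662,-53), which agrees with the top view to about 3 mm. I descend to TCP z = 83, which is 55 mm above the boat's top.

```bash
python3 -m jog '[[[0,0,0.2,0,0,0,0.1],[0,0,0.4,0,0,0,0.1],[0,0,0.5,0,0,0,0.1],[0,0,0.5,0,0,0,0.1],[0,0,0.5,0,0,0,0.1],[0,0,0.5,0,0,0,0.1],[0,0,0.4,0,0,0,0.1],[0,0,0.2,0,0,0,0.1],[0,0,0.1,0,0,0,0.1],[0,0,0,0,0,0,0.1]]]'; python3 -m jog '[[[0,0,0,0,0,0,0.1],[0,0,0,0,0,0,0.1],[0,0,0,0,0,0,0.1],[0,0,0,0,0,0,0.1],[0,0,0,0,0,0,0.1],[0,0,0,0,0,0,0.1],[0,0,0,0,0,0,0.1],[0,0,0,0,0,0,0.1],[0,0,0,0,0,0,0.1],[0,0,0,0,0,0,0.1],[0,0,0,0,0,0,0.1],[0,0,0,0,0,0,0.1]]]'; python3 -m jog '[[[0,0,0,0,0,0,0.1],[0,0,0,0,0,0,0.1],[0,0,0,0,0,0,0.1],[0,0,0,0,0,0,0.1],[0,0,0,0,0,0,0.1],[0,0,0,0,0,0,0.1],[0,0,0,0,0,0,0.1],[0,0,0,0,0,0,0.1]]]'
python3 - <<'E'
from h import *;shift([663,-54,230])
from bench import snapshot
import cv2
p,d=snapshot("scene");cv2.imwrite("pics/s2.png",p[120:360,150:500,::-1].repeat(2,0).repeat(2,1))
E
```

```text
time: 4.4
tool_pos: [664.1, -53.6, 85.4]
tcp_rot: [180.0, 0.0, 166.5]
ft_force: [1.1, 0.1, -0.6]
finger_gap: 8.4
time: 5.9
tool_pos: [663.8, -53.6, 85.0]
tcp_rot: [-180.0, 0.0, 166.5]
ft_force: [0.1, 0.0, -1.0]
finger_gap: 8.4
time: 6.9
tool_pos: [663.8, -53.6, 85.0]
tcp_rot: [-180.0, -0.0, 166.5]
ft_force: [-0.2, 0.4, -0.3]
finger_gap: 8.6
t 6.9 pos [663.8 -53.6  85. ] rot [-180.    -0.   166.5] j [ -9.  25.  83.  -0.  73. -86.] gap 9 world d [ -0.8  -0.4 145. ] tool units [ 0.01 -0.01 -2.9 ]
```

View pics/s2.png

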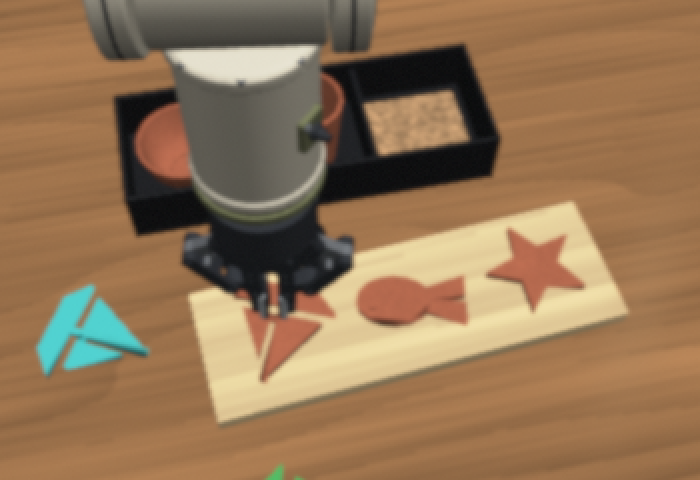

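The scene crop shows the closed fingertips at about (272,305), over the middle of the boat, with nothing touched. The hold lasted 2.5 s. Now I go up, cross high and check.

```bash
python3 -m jog '[[[0,0,-0.3,0,0,0,0.1],[0,0,-0.6,0,0,0,0.1],[0,0,-0.7,0,0,0,0.1],[0,0,-0.7,0,0,0,0.1],[0,0,-0.4,0,0,0,0.1],[0,0,-0.3,0,0,0,0.1]]]'; python3 -m jog '[[[0.21,0.12,0,0,0,0,0.1],[0.5,0.25,0,0,0,0,0.1],[0.6,0.35,0,0,0,0,0.1],[0.7,0.37,0,0,0,0,0.1],[0.7,0.37,0,0,0,0,0.1],[0.7,0.37,0,0,0,0,0.1],[0.6,0.32,0,0,0,0,0.1],[0.5,0.25,0,0,0,0,0.1],[0.2,0.12,0,0,0,0,0.1],[0,0,0,0,0,0,0.1]]]'
python3 -c "
from h import *;shift([464,124,115])"
```

```text
time: 7.7
tool_pos: [664.0, -53.6, 236.4]
tcp_rot: [180.0, 0.1, 166.5]
ft_force: [-0.8, 0.5, 0.2]
finger_gap: 8.2
time: 8.95
tool_pos: [463.7, 124.3, 234.2]
tcp_rot: [-180.0, -0.0, 166.6]
ft_force: [0.6, -0.8, 0.2]
finger_gap: 8.6
t 8.95 pos [463.7 124.3 234.2] rot [-180.    -0.   166.6] j [  9. -11. 105.  -0.  86. -68.] gap 9 world d [   0.3   -0.3 -119.2] tool units [-0.01 -0.    2.38]
```

```bash
python3 -m jog '[[[0,0,0.2,0,0,0,0.1],[0,0,0.4,0,0,0,0.1],[0,0,0.5,0,0,0,0.1],[0,0,0.5,0,0,0,0.1],[0,0,0.4,0,0,0,0.1],[0,0,0.25,0,0,0,0.1],[0,0,0.13,0,0,0,0.1],[0,0,0,0,0,0,0.1]]]'; python3 -m jog '[[[0,0,0,0,0,0,0.1],[0,0,0,0,0,0,0.1],[0,0,0,0,0,0,0.1],[0,0,0,0,0,0,0.1],[0,0,0,0,0,0,0.1],[0,0,0,0,0,0,0.1],[0,0,0,0,0,0,0.1],[0,0,0,0,0,0,0.1],[0,0,0,0,0,0,0.1],[0,0,0,0,0,0,0.1],[0,0,0,0,0,0,0.1],[0,0,0,0,0,0,0.1]]]'; python3 -m jog '[[[0,0,0,0,0,0,0.1],[0,0,0,0,0,0,0.1],[0,0,0,0,0,0,0.1],[0,0,0,0,0,0,0.1],[0,0,0,0,0,0,0.1],[0,0,0,0,0,0,0.1],[0,0,0,0,0,0,0.1],[0,0,0,0,0,0,0.1]]]'
python3 - <<'E'
from h import *;shift([464,124,115])
from bench import snapshot
import cv2
p,d=snapshot("scene");cv2.imwrite("pics/s3.png",p[80:360,150:500,::-1].repeat(2,0).repeat(2,1))
E
```

```text
time: 9.95
tool_pos: [464.3, 123.8, 115.8]
tcp_rot: [-180.0, -0.0, 166.5]
ft_force: [0.8, -0.5, -0.4]
finger_gap: 8.3
time: 11.45
tool_pos: [464.3, 123.9, 116.0]
tcp_rot: [-180.0, -0.0, 166.5]
ft_force: [-0.0, 0.4, 0.1]
finger_gap: 8.5
time: 12.45
tool_pos: [464.3, 124.0, 116.0]
tcp_rot: [-180.0, 0.0, 166.5]
ft_force: [0.0, -0.0, -0.2]
finger_gap: 8.7
t 12.45 pos [464.3 124.  116. ] rot [-180.     0.   166.5] j [  9.  -5. 112.  -0.  73. -68.] gap 9 world d [-0.3  0.  -1. ] tool units [ 0.01 -0.    0.02]
```

View pics/s3.png

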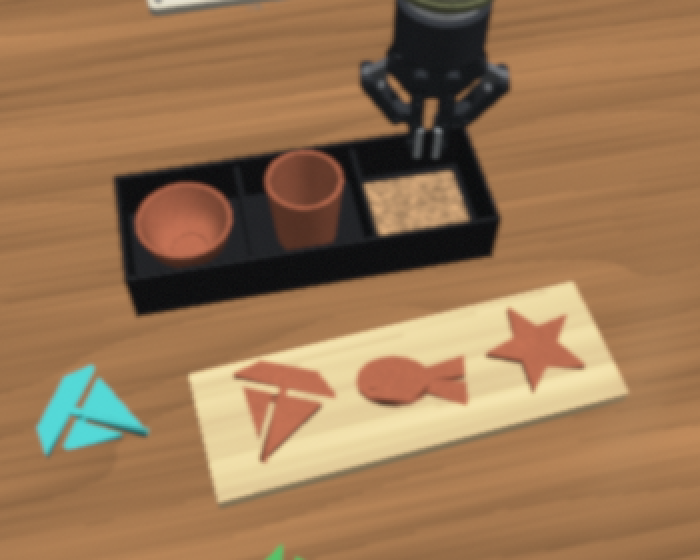

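The fingertips, at about (427,155) in the crop, stand above the empty compartment, clear of the rim. All ornaments and crockery are where they started. Handing in.

```bash
python3 -c "
from bench import job;print(job.hand_in())
from h import *;shift([464,124,115])"
```

```text
the job is handed in; nothing more can be done
None
the job is handed in; nothing more can be done
```

I pointed straight down at the terracotta boat, then at the empty compartment, holding each for about 2.5 s, and handed the job in at about 12.5 s with the tool still over the compartment. No verdict is reported.

- **Boat:** the TCP was at (664, -54, 85) mm, about 57 mm above the boat's top. The top and wrist views of its middle agreed to about 3 mm.
- **Empty compartment:** the TCP was at (464, 124, 116) mm, about 56 mm above the rim. The top view of the pad and the crate-rim corners agreed within 1 mm. The scene view's pad centre was 13 mm off in x, and I set it aside because the crate wall hides part of the pad there (it measured 71 mm instead of 95).
- **Contact:** force readings stayed at noise level, at most 2 N, which is above the 0.3 N limit, so they cannot rule out a lighter touch. In the last picture, judged by eye, nothing had moved.
- **Not read:** the state after hand-in, because the interface closed.

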